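# Tidy the sink kit into the caddy

## Robot

A 6-joint arm with a two-finger parallel gripper is mounted at the origin on the work surface. World frame = base frame: x ahead of the robot, y to its left, z up, the work surface at z = 0. Lengths are in mm, angles in rad, forces in N, time in s.
With the tool pointing down it reaches from about 275 to 875 mm from the base axis. Payload 12.5 kg.
Tool frame: the origin (TCP) lies midway between the tips of the shut fingers; the grasp point (between the pads) lies 19 mm behind it (env.hold_point_z is the distance from the TCP to the grasp point, in mm); z points along the fingers, y is the direction in which the jaws open and shut (so a half turn about z gives the same grasp; the last joint's range is limited). The gripper opens to 85 mm and grips with 20 to 120 N. Pads are 22 mm wide; open, the fingers measure 114 mm over their backs; the gripper's body (76 mm by 85 mm) begins 54 mm behind the grasp point. The pads swing forward as they close: fully open they stand 13 mm farther back than shut.
Start: joints at [1.057, 0.351, 1.652, -0, 1.139, -0.085], TCP at [228.647, 500.205, 231.29] pointing down, gripper open.
Joint ranges: [-2.75, 2.75], [-0.79, 2.1], [0.01, 2.65], [-1.57, 4.71], [0.07, 3.14], [-2.87, 2.87]. Speed limits (rad/s): [2.22, 2.22, 2.79, 3.14, 3.14, 3.14].

## Interface

Orientations are given as a 3x3 rotation matrix whose columns are the frame's x, y, z axes.
In Python, from plant import env, eyes, job gives the robot as it stands.
- The arm moves only by the tool step_arm, never from a script. Its arguments are lists of equal length, an entry for each row: "linear": the shift along the tool's x, y, z in mm, a list of three; "yaw": the turn about the tool's z in rad; "claw": the opening, from 0 (shut) to 1 (fully open). A call has exactly 10 rows; each row shifts and turns the commanded pose from where the row before left it, along the tool's axes as they then stand; what a row does not reach is not made up. A row lasts 1/8 s, in which the tool goes at most 62.5 mm and 10.7 degrees, less where a joint would pass 70% of its speed; a pose out of reach is approached as far as the arm can. A call is refused whole if a number of a shift passes 62.5 or a number of a turn 0.188, either way. A call with a gripper value outside its range is refused whole. The fingers move at their own pace and stop on an object; the grip force is fixed at half the most. Time passes only in rows, so rows that do not move let the fingers close, or fill a call up. It gives the time, the measured TCP pose, the force and the opening at its end, in the units of the state.
- env.read_state(): the state, without advancing time (a new reading comes with each control period).
- eyes.capture(name): name is "scene" or "top"; returns a dict with "frame" (400x640x3 uint8, red, green, blue), "range_z" (400x640 float32, mm along the optical axis (not along the pixel's ray), 0 where there is no reading), "camera_matrix" (3x3 intrinsics, pixels), "view" (4x4, takes a point from world to camera coordinates). Camera axes: x right, y up, looking along -z (the intrinsics and any distortion apply to the point x, -y, -z); pixel columns grow to the right and rows downward; lengths in mm; the calibration is good to about 2 mm. A picture is of the moment at which its call begins.
- job.hand_in(): hands the job in, once; it reports no verdict.
The state is a dict: "clock": time; "joint_pos": joint angles; "qd": joint speeds; "tau": joint torques, N m; "ee_pos": TCP position; "orientation": TCP orientation; "ft_force": force on the tool from outside, world axes, zero at the start; "moment": the same for the moment, N m; "gripper_width": opening from 0.0 (shut) to 1.0 (fully open).
Only numpy, scipy, OpenCV 4.12 (cv2) and the standard library are available. Lean on these libraries where they do the work, as an engineer would, in place of code of your own. Each camera call takes 0.05 s, during which the arm holds its last target.

## Task

Tidy the washing-up kit into the white sink caddy: the bar of soap on the ribbed wooden dish, the blue dish brush bristles down in the square blue tray, the steel sink strainer flat in the shallow yellow saucer, and only then, last of all, the green detergent bottle upright in the round green cup. Each must stand or lie fully down in its holder; set things down gently rather than dropping them. Leave the amber oil bottle and the wooden vegetable brush where they are: they are cooking things and do not belong in the caddy.

Things in the scene. Friction and masses are not known exactly. Their poses are not given: they have to be found in the camera images.
- detergent: Green detergent bottle with a pale paper band: round body 52 mm across up to a height of 85 mm, shoulders narrowing to a 24 mm neck at 106 mm, then a round white cap 28 mm across from 108 to 138 mm high (the place to grip, from above). Stands upright and loose on the counter. Origin: centre of its underside, z along its axis. About 220 g.
- soap: Pale yellow bar of hard soap, 76 mm long (its x), 44 mm wide (its y), 28 mm high, loose, lying flat at any yaw; about 100 g. Origin: centre of its underside.
- dish_brush: Blue dish brush: a round palm brush, loose, standing bristles down: stiff white bristles 54 mm across up to 24 mm high, a blue plastic disc 62 mm across from 22 to 34 mm, and on it an upright round knob 32 mm across from 34 to 67 mm high (the place to grip). Origin: centre of the underside, z up. About 90 g.
- strainer: Steel sink strainer, loose, lying flat: a disc 72 mm across and 6 mm thick with a ring of small dark holes, and in its middle an upright red round knob 22 mm across, from 6 to 42 mm high (the place to grip). About 80 g. Origin: centre of its underside, z up.
- oil: Amber cooking-oil bottle with a light brown band: round body 52 mm across up to a height of 85 mm, shoulders narrowing to a 24 mm neck at 106 mm, then a round black cap 28 mm across from 108 to 138 mm high. Stands upright and loose on the counter. Origin: centre of its underside, z along its axis. A look-alike: it must not be moved or tipped.
- veg_brush: Wooden vegetable brush: a round palm brush, loose, standing bristles down: stiff dark brown bristles 54 mm across up to 24 mm high, a brown wooden disc 62 mm across from 22 to 34 mm, and on it an upright round knob 32 mm across from 34 to 67 mm high. Origin: centre of the underside, z up. A look-alike: it must not be moved or tipped.
- bottle_cup: Round green open cup for the detergent bottle: 78 mm across outside, 70 mm inside, 40 mm high, inner floor 4 mm above its origin. Fixed in one quarter (which one varies) of a white square caddy (250 x 250 mm, rim 26 mm high) fixed to the counter, 116 mm from the centres of its two neighbours. Origin: centre of its underside, 6 mm above the counter.
- soap_dish: Brown wooden soap dish: 108 (its x) x 76 mm (its y) outside, 100 x 68 mm inside, rim 14 mm above its origin; the soap lies on five pale ribs, tops 8 mm above its origin. Fixed in one quarter (which one varies) of a white square caddy (250 x 250 mm, rim 26 mm high) fixed to the counter, 116 mm from the centres of its two neighbours. Origin: centre of its underside, 6 mm above the counter.
- brush_tray: Square blue tray for the dish brush: 92 x 92 mm outside, 84 x 84 mm inside, rim 16 mm and inner floor 4 mm above its origin. Fixed in one quarter (which one varies) of a white square caddy (250 x 250 mm, rim 26 mm high) fixed to the counter, 116 mm from the centres of its two neighbours. Origin: centre of its underside, 6 mm above the counter.
- saucer: Round yellow shallow saucer for the strainer: 100 mm across outside, 92 mm inside, rim 10 mm and inner floor 4 mm above its origin. Fixed in one quarter (which one varies) of a white square caddy (250 x 250 mm, rim 26 mm high) fixed to the counter, 116 mm from the centres of its two neighbours. Origin: centre of its underside, 6 mm above the counter.
Things that resemble listed ones, but are neither listed nor needed, are in the scene too. Of the things like the dish_brush, leave any that is pink; of the rest the larger one is meant.

How it is judged (in metres and radians):
On the way, in this order (a step that is already met when the one before it is completed fails the run):
1. soap, dish brush and strainer each lie in their own holder, let go, while the detergent bottle is not yet in its cup (horizontal distance between soap and soap_dish below 0.02 m and z of soap in the frame of soap_dish below 0.013 m and angle between each of soap, dish_brush, strainer's own z axis and vertical below 0.12 rad and contact force between the fingers and soap below 0.1 N and horizontal distance between dish_brush and brush_tray below 0.02 m and z of dish_brush in the frame of brush_tray below 0.009 m and contact force between the fingers and dish_brush below 0.1 N and horizontal distance between strainer and saucer below 0.014 m and z of strainer in the frame of saucer below 0.009 m and contact force between the fingers and strainer below 0.1 N and not (horizontal distance between detergent and bottle_cup below 0.013 m and z of detergent in the frame of bottle_cup below 0.009 m and angle between detergent's own z axis and vertical below 0.12 rad)), for 0.2 s.
2. the detergent bottle stands in its cup (horizontal distance between detergent and bottle_cup below 0.013 m and z of detergent in the frame of bottle_cup below 0.009 m and angle between detergent's own z axis and vertical below 0.12 rad), for 0.2 s.
At the end, for the whole second after the job is handed in: Soap in ribbed dish, brush in square tray, strainer in saucer, detergent in round cup: each down on its floor or ribs (within 5 mm), within 13 mm (bottle), 14 mm (strainer) or 20 mm (soap, brush) of the holder's centre, upright or flat within 0.12 rad, released, at rest (all of step 2 and linear speed of each of detergent, soap, dish_brush, strainer below 0.02 m/s and contact force between the fingers and detergent below 0.1 N and horizontal distance between soap and soap_dish below 0.02 m and z of soap in the frame of soap_dish below 0.013 m and angle between each of soap, dish_brush, strainer's own z axis and vertical below 0.12 rad and contact force between the fingers and soap below 0.1 N and horizontal distance between dish_brush and brush_tray below 0.02 m and z of dish_brush in the frame of brush_tray below 0.009 m and contact force between the fingers and dish_brush below 0.1 N and horizontal distance between strainer and saucer below 0.014 m and z of strainer in the frame of saucer below 0.009 m and contact force between the fingers and strainer below 0.1 N); the robot touches nothing.
It fails at once if the oil bottle or the vegetable brush is shifted by more than 25 mm or tipped (distance of any of oil, veg_brush from where it was at the start of the episode above 0.025 m or angle between any of oil, veg_brush's own z axis and vertical above 0.35 rad).
It fails at once if one of the four things is dropped or thrown (faster than 0.9 m/s while not held: a fall of some 40 mm) ((linear speed of detergent above 0.9 m/s and contact force between the fingers and detergent below 0.05 N) or (linear speed of soap above 0.9 m/s and contact force between the fingers and soap below 0.05 N) or (linear speed of dish_brush above 0.9 m/s and contact force between the fingers and dish_brush below 0.05 N) or (linear speed of strainer above 0.9 m/s and contact force between the fingers and strainer below 0.05 N)).
It also fails if it takes over 112 s, if anything falls off the work surface, if the arm or the gripper's body presses on something with over 40 N, if the wrist force passes 120 N, or if a joint passes its speed limit or range.

## Working session

There is one attempt and no reset: what is moved stays moved. The work goes in short steps, Python scripts to look and compute and a tool call to move; the robot and the scene stay as the last step left them, time stands still between calls to the robot, and variables do not carry over. Pictures are saved under pics/ and viewed, and the job is handed in when it is done.

Besides the shell and the picture viewer there is one more tool, called after ">>>" as a command line: name --pt "numbers of a row" for each row, then --argument value for the rest. step_arm: Moves the arm, as the interface text tells. Its arguments: {"type":"object","properties":{"linear":{"type":"array"},"yaw":{"type":"array"},"claw":{"type":"array"}},"required":["linear","yaw","claw"]}

```bash
ls; mkdir -p pics; python3 - <<'E'
from plant import env, eyes, job
import cv2,numpy as np
for n in("scene","top"):
    c=eyes.capture(n); cv2.imwrite(f"pics/{n}0.png",c["frame"][:,:,::-1]); np.savez(f"{n}0.npz",**c); print(n,c["camera_matrix"],c["view"].round(3))
s=env.read_state(); print(s["clock"],s["ee_pos"],s["orientation"],s["gripper_width"],env.hold_point_z)
E
```

```text
pics
scene [[439.66038244   0.         325.34231059]
 [  0.         439.66038244 201.973133  ]
 [  0.           0.           1.        ]] [[ 5.820000e-01  8.130000e-01 -6.000000e-03 -2.467640e+02]
 [-7.010000e-01  5.050000e-01  5.040000e-01  3.594700e+02]
 [ 4.130000e-01 -2.890000e-01  8.640000e-01 -1.429196e+03]
 [ 0.000000e+00  0.000000e+00  0.000000e+00  1.000000e+00]]
top [[487.4993515    0.         327.49778363]
 [  0.         487.4993515  210.2637845 ]
 [  0.           0.           1.        ]] [[ 2.100000e-02 -1.000000e+00 -1.600000e-02 -4.336500e+01]
 [ 9.990000e-01  2.000000e-02  4.100000e-02 -5.068140e+02]
 [-4.100000e-02 -1.700000e-02  9.990000e-01 -1.201348e+03]
 [ 0.000000e+00  0.000000e+00  0.000000e+00  1.000000e+00]]
0.1 [228.48629273 499.97904389 230.82994843] [[-9.09483269e-01  4.15740204e-01 -5.16696949e-04]
 [ 4.15740511e-01  9.09482855e-01 -8.74130796e-04]
 [ 1.06515701e-04 -1.00981919e-03 -9.99999484e-01]] 0.9982297203619024 18.700000000000003
```

View pics/top0.png

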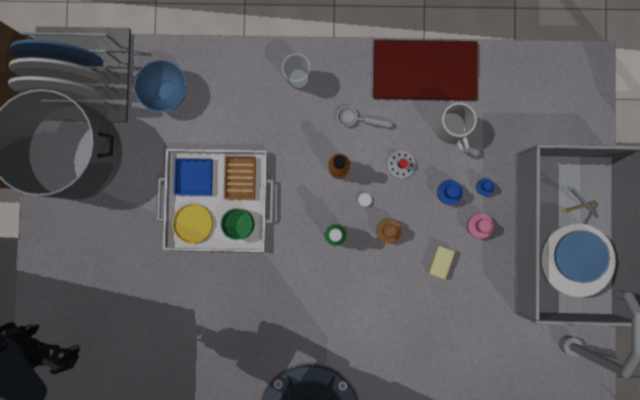

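View pics/scene0.png

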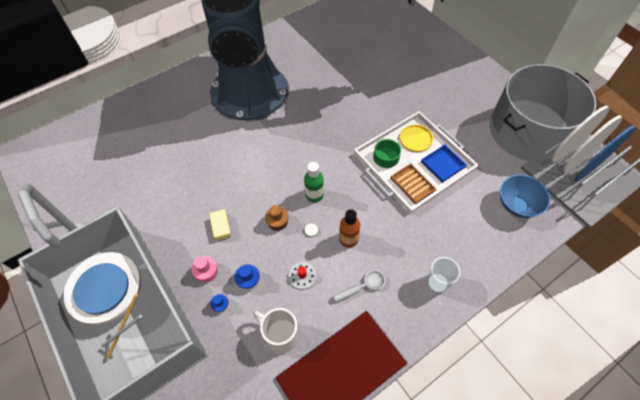

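```bash
cat > h.py <<'E'
import cv2,numpy as np
def load(n):
    return dict(np.load(n))
def cloud(c):
    K=c["camera_matrix"];V=c["view"];d=c["range_z"].astype(float)
    v,u=np.mgrid[0:400,0:640]
    x=(u-K[0,2])/K[0,0]*d;y=(v-K[1,2])/K[1,1]*d
    P=np.stack([x,-y,-d,np.ones_like(d)],-1)@np.linalg.inv(V).T
    P=P[...,:3]; P[d<=0]=np.nan
    return P
def ray(c,u,v,z):
    K=c["camera_matrix"];V=np.linalg.inv(c["view"])
    d=V[:3,:3]@np.array([(u-K[0,2])/K[0,0],-(v-K[1,2])/K[1,1],-1]);o=V[:3,3]
    return o+d*(z-o[2])/d[2]
E
python3 - <<'E'
from h import *
c=load("top0.npz");P=cloud(c)
f=c["frame"]; hsv=cv2.cvtColor(f,cv2.COLOR_RGB2HSV)
cv2.imwrite("pics/crop0.png",cv2.resize(f[140:290,310:510,::-1],None,fx=4,fy=4,interpolation=cv2.INTER_CUBIC))
cv2.imwrite("pics/crop1.png",cv2.resize(f[140:260,150:280,::-1],None,fx=5,fy=5,interpolation=cv2.INTER_CUBIC)[:600,:800])
for nm,(u,v) in dict(soap=(442,262),brush=(450,192),small=(485,187),pink=(481,226),det=(336,235),disc=(365,200),str=(401,163),oil=(340,165),veg=(389,231)).items():
    r=22; W=P[v-r:v+r,u-r:u+r].reshape(-1,3); m=W[:,2]>5
    Q=W[m]; zs=Q[:,2]
    print(nm,"z99",np.percentile(zs,99).round(1),"ray@max",ray(c,u,v,np.percentile(zs,99)).round(),"n",m.sum(), "all ctr(minmax)",((Q.min(0)+Q.max(0))/2).round(1),(np.ptp(Q,axis=0)).round(1))
for z in [(10,70)]: pass
print("counter z",np.nanmedian(P[280:320,350:500,2]))
E
```

```text
soap z99 31.6 ray@max [ 387. -313.   32.] n 609 all ctr(minmax) [ 393.1 -312.4   19.2] [95.  96.  28.3]
brush z99 69.9 ray@max [ 554. -322.   70.] n 528 all ctr(minmax) [ 555.2 -333.2   38.8] [ 98.4 100.6  67.1]
small z99 49.3 ray@max [ 569. -410.   49.] n 272 all ctr(minmax) [ 574.9 -421.7   28.2] [106.9 106.8  46.2]
pink z99 70.1 ray@max [ 475. -395.   70.] n 540 all ctr(minmax) [ 482.  -413.2   38.5] [ 96.1 105.5  67. ]
det z99 140.9 ray@max [448. -55. 141.] n 404 all ctr(minmax) [447.8 -55.4  74.6] [106.9 106.1 139.1]
disc z99 34.9 ray@max [ 533. -124.   35.] n 177 all ctr(minmax) [ 534.8 -124.2   20.2] [104.7 104.4  30.3]
str z99 44.1 ray@max [ 624. -209.   44.] n 436 all ctr(minmax) [ 628.8 -214.4   25.5] [102.9 104.2  40.9]
oil z99 141.1 ray@max [604. -61. 141.] n 463 all ctr(minmax) [630.6 -57.9  73.7] [ 88.5 103.1 137.3]
veg z99 69.7 ray@max [ 459. -180.   70.] n 519 all ctr(minmax) [ 462.9 -185.3   38.4] [100.5 101.9  66.7]
counter z -0.9286801175539949
```

View pics/crop0.png

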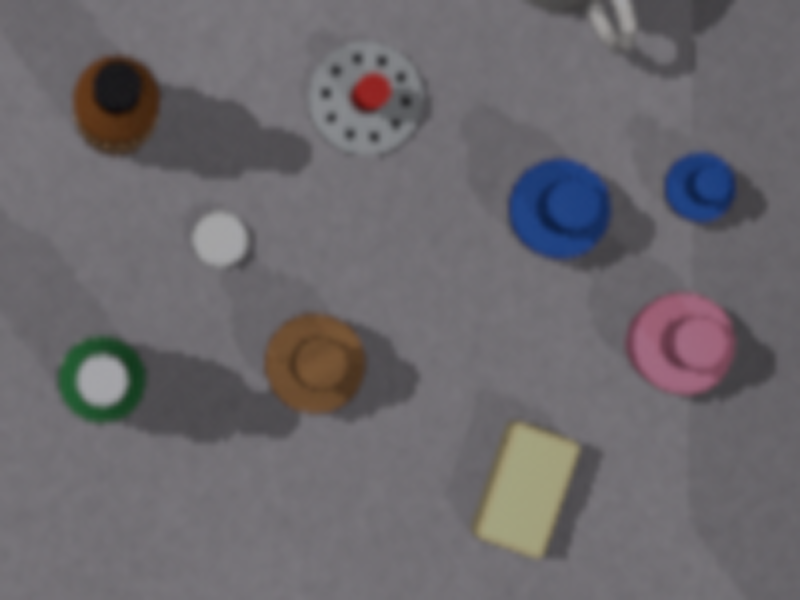

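View pics/crop1.png

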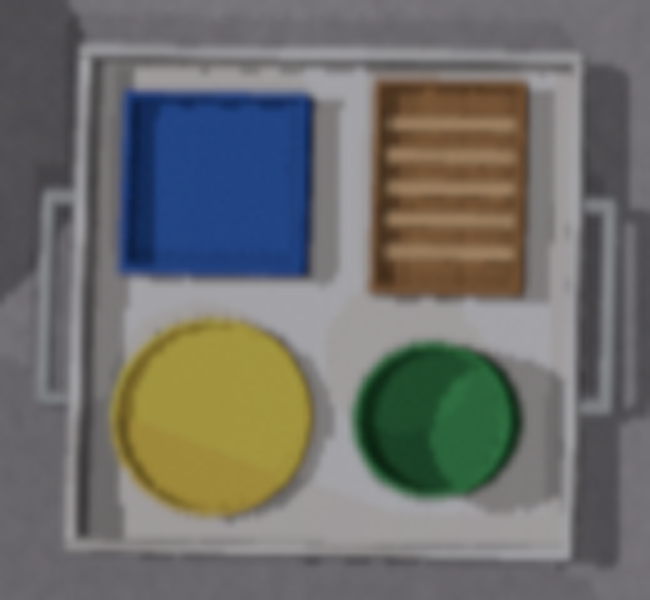

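Crop0 confirms: the large blue brush is at top-view pixel (450,192), with the small blue one at (485,187), pink at (481,226) and wooden at (389,231). The green bottle is at (336,235), with amber oil at (340,165). The strainer is at (401,163), the soap at (442,262). The caddy holds the blue tray and ribbed dish (top row), the yellow saucer and green cup (bottom row). Next I measure precisely.

```bash
cat > meas.py <<'E'
from h import *
import sys
def measure(cs):
  for n,c in cs.items():
    P=cloud(c);f=c["frame"];h,s,v=[a.astype(int) for a in cv2.split(cv2.cvtColor(f,cv2.COLOR_RGB2HSV))]
    Z=P[...,2];X=P[...,0];Y=P[...,1]
    def top(nm,xy,z,tol,col,r):
        m=col&(np.abs(Z-z)<tol)&(np.hypot(X-xy[0],Y-xy[1])<r)
        vv,uu=np.nonzero(m)
        if len(uu)<8: print(n,nm,"few",len(uu));return
        cn=max(cv2.findContours(m.astype(np.uint8),0,2)[0],key=cv2.contourArea);(eu,ev),rr=cv2.minEnclosingCircle(cn)
        print(n,nm,len(uu),"cent",ray(c,uu.mean(),vv.mean(),z)[:2].round(1),"circ",ray(c,eu,ev,z)[:2].round(1),"zmed",np.median(Z[m]).round(1))
    blue=(h>100)&(h<130)&(s>120); red=((h<10)|(h>170))&(s>130); yel=(h>20)&(h<35)&(s>50); grn=(h>50)&(h<85)&(s>90)
    white=(s<60)&(v>110)
    top("brushknob",(554,-322),67,8,blue,35); top("brushdisc",(554,-322),34,6,blue,50)
    top("strknob",(624,-209),42,7,red,30); top("strdisc",(624,-209),6,5,s<60,42)
    top("cap",(448,-55),138,8,white,30)
    top("veg",(459,-180),67,8,s>60,30); top("oil",(604,-61),138,8,v<90,30)
    top("pink",(475,-395),67,8,s>30,35); top("small",(569,-410),47,6,blue,35)
    # soap
    m=yel&(np.abs(Z-28)<7)&(np.hypot(X-387,Y+313)<60)
    if m.sum()>20:
        cn=max(cv2.findContours(m.astype(np.uint8),0,2)[0],key=cv2.contourArea)
        w=np.array([ray(c,*p[0],28)[:2] for p in cn],np.float32); print(n,"soap",cv2.minAreaRect(w))
    sat=(X>400)&(X<720)&(Y>60)&(Y<420)
    for nm,col,z,kind in(("tray",blue,22,'r'),("cup",grn,46,'c'),("saucer",yel&(s>120),16,'c'),("dish",(h>5)&(h<25)&(s>70)&(v>40),20,'r')):
        m=(col&sat).astype(np.uint8)
        m=cv2.morphologyEx(m,cv2.MORPH_OPEN,np.ones((2,2),np.uint8))
        cn=max(cv2.findContours(m,0,2)[0],key=cv2.contourArea)
        w=np.array([ray(c,*p[0],z)[:2] for p in cn],np.float32)
        print(n,nm,cv2.minAreaRect(w) if kind=='r' else (cv2.minEnclosingCircle(w),cv2.fitEllipse(w)))
measure({k:load(k+sys.argv[1]+".npz") for k in("top","scene")})
E
python3 meas.py 0
```

```text
top brushknob 145 cent [ 557.  -328.7] circ [ 556.9 -328.4] zmed 65.9
top brushdisc 303 cent [ 556.9 -325.9] circ [ 557.4 -329. ] zmed 33.4
top strknob 55 cent [ 625.7 -212.9] circ [ 625.7 -213. ] zmed 41.7
top strdisc 587 cent [ 624.5 -211.6] circ [ 625.2 -209.5] zmed 5.4
top cap 121 cent [448.1 -53. ] circ [448.1 -52.8] zmed 137.7
top veg 136 cent [ 460.1 -182.2] circ [ 460.3 -182.1] zmed 66.0
top oil 122 cent [612.4 -58.2] circ [612.5 -58.4] zmed 137.5
top pink 149 cent [ 476.8 -404. ] circ [ 477.1 -403.8] zmed 66.2
top small 69 cent [ 572.6 -416.7] circ [ 573.6 -416.3] zmed 45.9
top soap ((386.6656188964844, -312.66802978515625), (44.04970932006836, 74.48060607910156), 71.55838775634766)
top tray ((581.8206176757812, 300.3196716308594), (87.09918212890625, 92.41412353515625), 1.1128512620925903)
top cup (((467.7611999511719, 181.89315795898438), 39.112548828125), ((466.8240051269531, 181.97781372070312), (70.71595001220703, 76.71121215820312), 0.5733180642127991))
top saucer (((466.8928527832031, 300.19482421875), 49.15011215209961), ((466.8823547363281, 299.5734558105469), (93.7
[... 752 characters left out ...]
17.7] zmed 48.1
scene soap ((385.5540771484375, -314.14208984375), (43.47006607055664, 77.13155364990234), 71.60769653320312)
scene tray ((588.0784301757812, 299.7458801269531), (91.13446044921875, 96.82337951660156), 0.5122681856155396)
scene cup (((479.4360656738281, 177.09732055664062), 48.081382751464844), ((478.32147216796875, 177.80776977539062), (73.16473388671875, 97.34548950195312), 39.88438034057617))
scene saucer (((474.1064453125, 302.43060302734375), 51.6988639831543), ((471.8112487792969, 301.1670227050781), (93.57251739501953, 100.43807983398438), 23.575923919677734))
scene dish ((587.8173828125, 183.9441680908203), (109.69036865234375, 78.09929656982422), 0.11818085610866547)
```

```bash
python3 - <<'E'
from h import *
c=load("top0.npz")
w=np.array([ray(c,*p,26)[:2] for p in((166,149),(266.2,150.6),(264.6,251.4),(163.4,249.6))]);print(w.round(1),w.mean(0))
f=c["frame"];P=cloud(c)
# rim by depth
m=(P[...,2]>18)&(P[...,2]<34)&(P[...,0]>380)&(P[...,0]<680)&(P[...,1]>90)&(P[...,1]<390)
hsv=cv2.cvtColor(f,cv2.COLOR_RGB2HSV);m&=(hsv[...,1]<60)
Q=P[m];print(cv2.minAreaRect(Q[:,:2].astype(np.float32)),len(Q))
E
```

```text
[[650.9 370. ]
 [651.4 121. ]
 [403.1 118.6]
 [402.2 367.9]] [526.87246217 244.35701679]
((527.0091552734375, 245.70947265625), (250.3574676513672, 288.33111572265625), 0.2145596146583557) 1310
```

```bash
cat > go.py <<'E'
import sys,numpy as np
from plant import env
s=env.read_state();p=np.array(s["ee_pos"]);R=np.array(s["orientation"])
a=np.degrees(np.arctan2(R[1,1],R[0,1]));print("t",round(s["clock"],2),"pos",p.round(1),"yang",a.round(2),"q",np.round(s["joint_pos"],2),"w",round(s["gripper_width"],3),"F",np.round(s["ft_force"],1),"tilt",R[:,2].round(4))
A=list(map(float,sys.argv[1:])); ang=A[0]; pts=np.array(A[1:]).reshape(-1,3)
print("yaw",round(float(np.radians(a-ang)),3))
t=np.radians(ang);y=np.array([np.cos(t),np.sin(t),0]);z=np.array([0,0,-1.]);x=np.cross(y,z)
T=np.stack([x,y,z])
for q in pts: d=T@(q-p);print(q,"total",d.round(1),"rows>=",np.ceil(np.abs(d).max()/45),(d/10).round(2));p=q
E
python3 go.py 71.6 430 150 230 386 -313.5 200 386 -313.5 60 386 -313.5 8
```

```text
t 0.1 pos [228.5 500.  230.8] yang 65.43 q [ 1.06  0.35  1.65  0.    1.14 -0.08] w 0.998 F [-0.  -0.3 -0. ] tilt [-5.e-04 -9.e-04 -1.e+00]
yaw -0.108
[430. 150. 230.] total [-301.7 -268.5    0.8] rows>= 7.0 [-30.17 -26.85   0.08]
[ 386.  -313.5  200. ] total [-104.6 -453.7   30. ] rows>= 11.0 [-10.46 -45.37   3.  ]
[ 386.  -313.5   60. ] total [  0.   0. 140.] rows>= 4.0 [ 0.  0. 14.]
[ 386.  -313.5    8. ] total [ 0.  0. 52.] rows>= 2.0 [0.  0.  5.2]
```

>>> step_arm --pt "0 0 0" --pt "-33.5 -29.8 0" --pt "-33.5 -29.8 0" --pt "-33.5 -29.8 0" --pt "-33.5 -29.8 0" --pt "-33.5 -29.8 0" --pt "-33.5 -29.8 0" --pt "-33.5 -29.8 0" --pt "-33.5 -29.8 0" --pt "-33.5 -29.8 0" --yaw '[-0.108,0,0,0,0,0,0,0,0,0]' --claw '[1,1,1,1,1,1,1,1,1,1]'

```text
clock: 1.35
ee_pos: [430.6, 149.2, 231.2]
orientation: [[-0.949, 0.315, -0.0], [0.315, 0.949, -0.0], [0.0, -0.0, -1.0]]
ft_force: [0.9, 0.8, 0.7]
gripper_width: 0.998
```

>>> step_arm --pt "-10.5 -45.4 3" --pt "-10.5 -45.4 3" --pt "-10.5 -45.4 3" --pt "-10.5 -45.4 3" --pt "-10.5 -45.4 3" --pt "-10.5 -45.4 3" --pt "-10.5 -45.4 3" --pt "-10.5 -45.4 3" --pt "-10.5 -45.4 3" --pt "-10.5 -45.4 3" --yaw '[0,0,0,0,0,0,0,0,0,0]' --claw '[1,1,1,1,1,1,1,1,1,1]'

```text
clock: 2.6
ee_pos: [386.2, -314.8, 201.0]
orientation: [[-0.949, 0.316, -0.0], [0.316, 0.949, 0.0], [0.0, 0.0, -1.0]]
ft_force: [-0.5, 0.7, -0.4]
gripper_width: 0.998
```

```bash
python3 go.py 71.6 386 -313.5 60 386 -313.5 8
```

```text
t 2.6 pos [ 386.2 -314.8  201. ] yang 71.61 q [-0.78  0.29  1.82  0.    1.03 -2.03] w 0.998 F [-0.5  0.7 -0.4] tilt [-2.e-04  3.e-04 -1.e+00]
yaw 0.0
[ 386.  -313.5   60. ] total [  0.6   1.2 141. ] rows>= 4.0 [ 0.06  0.12 14.1 ]
[ 386.  -313.5    8. ] total [ 0.  0. 52.] rows>= 2.0 [0.  0.  5.2]
```

>>> step_arm --pt "0.6 1.2 28" --pt "0 0 28" --pt "0 0 28" --pt "0 0 28" --pt "0 0 28" --pt "0 0 20" --pt "0 0 18" --pt "0 0 15" --pt "0 0 0" --pt "0 0 0" --yaw '[0,0,0,0,0,0,0,0,0,0]' --claw '[1,1,1,1,1,1,1,1,1,0.4]'

```text
clock: 3.85
ee_pos: [386.7, -312.2, 8.7]
orientation: [[-0.949, 0.315, 0.0], [0.315, 0.949, -0.0], [-0.0, -0.0, -1.0]]
ft_force: [0.3, 0.2, -0.3]
gripper_width: 0.817
```

>>> step_arm --pt "0 0 0" --pt "0 0 0" --pt "0 0 0" --pt "0 0 0" --pt "0 0 0" --pt "0 0 0" --pt "0 0 0" --pt "0 0 0" --pt "0 0 -10" --pt "0 0 -20" --yaw '[0,0,0,0,0,0,0,0,0,0]' --claw '[0.4,0.4,0.3,0.3,0.3,0.3,0.3,0.3,0.3,0.3]'

```text
clock: 5.1
ee_pos: [386.2, -311.7, 38.8]
orientation: [[-0.949, 0.315, -0.001], [0.315, 0.949, 0.001], [0.001, 0.0, -1.0]]
ft_force: [0.7, 0.2, -0.9]
gripper_width: 0.502
```

```bash
python3 go.py 90.4; python3 - <<'E'
from plant import eyes
import cv2,numpy as np
for n in("scene","top"):
    c=eyes.capture(n);np.savez(n+"1.npz",**c)
    cv2.imwrite(f"pics/{n}1.png",c["frame"][:,:,::-1])
E
```

```text
t 5.1 pos [ 386.2 -311.7   38.8] yang 71.62 q [-0.77  0.55  1.92  0.    0.67 -2.02] w 0.502 F [ 0.7  0.2 -0.9] tilt [-7.e-04  7.e-04 -1.e+00]
yaw -0.328
```

View pics/scene1.png

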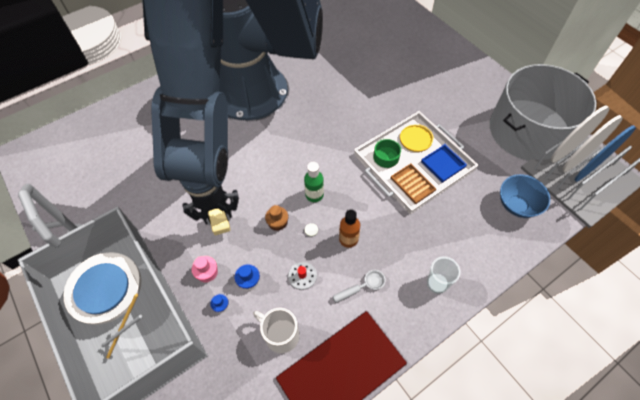

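>>> step_arm --pt "0 0 -20" --pt "0 0 -30" --pt "0 0 -40" --pt "0 0 -40" --pt "0 0 -40" --pt "0 0 -10" --pt "0 0 0" --pt "0 0 0" --pt "0 0 0" --pt "0 0 0" --yaw '[0,0,0,0,-0.082,-0.082,-0.082,-0.082,0,0]' --claw '[0.3,0.3,0.3,0.3,0.3,0.3,0.3,0.3,0.3,0.3]'

```text
clock: 6.45
ee_pos: [386.4, -311.9, 218.1]
orientation: [[-1.0, -0.005, -0.0], [-0.005, 1.0, 0.0], [0.0, 0.0, -1.0]]
ft_force: [-0.6, 0.2, -1.1]
gripper_width: 0.5
```

```bash
python3 go.py 90.4 584 185.3 180 584 185.3 22
```

```text
t 6.45 pos [ 386.4 -311.9  218.1] yang 90.31 q [-0.77  0.27  1.8  -0.    1.07 -2.35] w 0.5 F [-0.6  0.2 -1.1] tilt [-2.e-04  2.e-04 -1.e+00]
yaw -0.002
[584.  185.3 180. ] total [-201.   495.8   38.1] rows>= 12.0 [-20.1   49.58   3.81]
[584.  185.3  22. ] total [  0.   0. 158.] rows>= 4.0 [ 0.   0.  15.8]
```

>>> step_arm --pt "-7 18 0" --pt "-14 36 0" --pt "-16 40 0" --pt "-16 40 0" --pt "-16 40 0" --pt "-16 40 0" --pt "-16 40 0" --pt "-16 40 0" --pt "-16 40 0" --pt "-16 40 0" --yaw '[0,0,0,0,0,0,0,0,0,0]' --claw '[0.3,0.3,0.3,0.3,0.3,0.3,0.3,0.3,0.3,0.3]'

```text
clock: 7.7
ee_pos: [532.7, 65.5, 218.3]
orientation: [[-1.0, -0.007, -0.0], [-0.007, 1.0, 0.0], [0.0, 0.0, -1.0]]
ft_force: [0.6, 0.6, -1.0]
gripper_width: 0.501
```

>>> step_arm --pt "-16 40 0" --pt "-16 40 0" --pt "-12 28 0" --pt "-8 14 8" --pt "0 0 30" --pt "0 0 30" --pt "0 0 30" --pt "0 0 20" --pt "0 0 10" --pt "0 0 0" --yaw '[0,0,0,0,0,0,0,0,0,0]' --claw '[0.3,0.3,0.3,0.3,0.3,0.3,0.3,0.3,0.3,0.3]'

```text
clock: 8.95
ee_pos: [583.6, 185.3, 89.8]
orientation: [[-1.0, -0.007, -0.001], [-0.007, 1.0, -0.0], [0.001, -0.0, -1.0]]
ft_force: [-0.7, 0.1, -1.5]
gripper_width: 0.5
```

```bash
python3 go.py 90.4 584 185.3 22; python3 - <<'E'
from plant import eyes
import cv2,numpy as np
for n in("scene","top"):
    c=eyes.capture(n);np.savez(n+"2.npz",**c)
    f=c["frame"][90:220,340:500] if n=="scene" else c["frame"][130:260,150:310]
    cv2.imwrite(f"pics/{n}2.png",cv2.resize(f[:,:,::-1],None,fx=4.5,fy=4.5,interpolation=cv2.INTER_CUBIC))
E
```

```text
t 8.95 pos [583.6 185.3  89.8] yang 90.39 q [ 0.23  0.63  1.59 -0.    0.92 -1.35] w 0.5 F [-0.7  0.1 -1.5] tilt [-1.e-03 -3.e-04 -1.e+00]
yaw -0.0
[584.  185.3  22. ] total [-0.4 -0.  67.8] rows>= 2.0 [-0.04 -0.    6.78]
```

View pics/scene2.png

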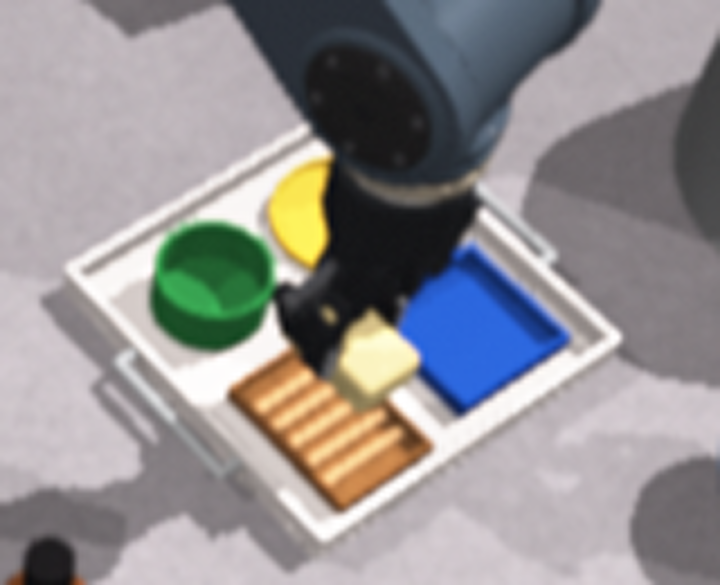

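The soap hangs level over the ribbed dish (crop ~(370,370)), between the cup and tray. Lowering it gently now.

>>> step_arm --pt "0 0 20" --pt "0 0 20" --pt "0 0 12" --pt "0 0 6" --pt "0 0 3" --pt "0 0 2" --pt "0 0 2" --pt "0 0 1" --pt "0 0 0" --pt "0 0 0" --yaw '[0,0,0,0,0,0,0,0,0,0]' --claw '[0.3,0.3,0.3,0.3,0.3,0.3,0.3,0.3,0.3,0.3]'

```text
clock: 10.3
ee_pos: [584.0, 185.5, 24.4]
orientation: [[-1.0, -0.007, 0.0], [-0.007, 1.0, 0.0], [-0.0, 0.0, -1.0]]
ft_force: [0.2, -0.3, -1.7]
gripper_width: 0.501
```

>>> step_arm --pt "0 0 1" --pt "0 0 0.5" --pt "0 0 0" --pt "0 0 0" --pt "0 0 0" --pt "0 0 0" --pt "0 0 0" --pt "0 0 -10" --pt "0 0 -20" --pt "0 0 -30" --yaw '[0,0,0,0,0,0,0,0,0,0]' --claw '[0.3,0.3,0.3,0.56,0.62,0.65,0.65,0.65,0.65,0.65]'

```text
clock: 11.55
ee_pos: [583.8, 185.4, 84.3]
orientation: [[-1.0, -0.007, -0.0], [-0.007, 1.0, -0.0], [0.0, -0.0, -1.0]]
ft_force: [0.1, -0.0, -0.4]
gripper_width: 0.65
```

```bash
python3 go.py 90 584 185 220 557 -329.3 200 557 -329.3 41
```

```text
t 11.55 pos [583.8 185.4  84.3] yang 90.41 q [ 0.23  0.64  1.59 -0.    0.91 -1.35] w 0.65 F [ 0.1 -0.  -0.4] tilt [-2.e-04 -1.e-04 -1.e+00]
yaw 0.007
[584. 185. 220.] total [  -0.2   -0.4 -135.7] rows>= 4.0 [ -0.02  -0.04 -13.57]
[ 557.  -329.3  200. ] total [  27.  -514.3   20. ] rows>= 12.0 [  2.7  -51.43   2.  ]
[ 557.  -329.3   41. ] total [  0.   0. 159.] rows>= 4.0 [ 0.   0.  15.9]
```

>>> step_arm --pt "0 0 -34" --pt "0 0 -34" --pt "0 0 -34" --pt "0 0 -34" --pt "1 -25 0" --pt "2 -41 0" --pt "2.4 -45 0" --pt "2.4 -45 0" --pt "2.4 -45 0" --pt "2.4 -45 0" --yaw '[0.007,0,0,0,0,0,0,0,0,0]' --claw '[0.65,0.65,0.65,0.65,0.65,0.65,0.65,0.65,0.65,0.65]'

```text
clock: 12.8
ee_pos: [571.2, -62.0, 220.5]
orientation: [[-1.0, -0.0, 0.002], [-0.0, 1.0, -0.0], [-0.002, -0.0, -1.0]]
ft_force: [1.0, -0.3, 0.5]
gripper_width: 0.649
```

>>> step_arm --pt "2.4 -45 0" --pt "2.4 -45 0" --pt "2.4 -45 0" --pt "2.4 -45 0" --pt "2.4 -45 0" --pt "2.4 -30 0" --pt "0 -13 20" --pt "0 0 30" --pt "0 0 30" --pt "0 0 0" --yaw '[0,0,0,0,0,0,0,0,0,0]' --claw '[0.65,0.65,0.65,0.65,0.65,0.65,0.65,0.65,0.65,0.65]'

```text
clock: 14.05
ee_pos: [555.9, -327.0, 136.4]
orientation: [[-1.0, -0.001, -0.004], [-0.001, 1.0, 0.003], [0.004, 0.003, -1.0]]
ft_force: [-0.1, -0.6, 0.2]
gripper_width: 0.652
```

```bash
python3 go.py 90 557 -329.3 41;python3 - <<'E'
from plant import eyes
import cv2,numpy as np
for n in("scene","top"):
    c=eyes.capture(n);np.savez(n+"3.npz",**c)
    if n=="top": f=c["frame"][130:260,150:310]; cv2.imwrite(f"pics/{n}3.png",cv2.resize(f[:,:,::-1],None,fx=4.5,fy=4.5,interpolation=cv2.INTER_CUBIC))
    else: cv2.imwrite(f"pics/{n}3.png",c["frame"][:,:,::-1])
from h import *
c=load("top3.npz");P=cloud(c);h,s,v=cv2.split(cv2.cvtColor(c["frame"],cv2.COLOR_RGB2HSV))
m=(h>20)&(h<35)&(s>50)&(np.hypot(P[...,0]-584,P[...,1]-185)<60)&(abs(P[...,2]-42)<8)
w=np.array([ray(c,a,b,42)[:2] for b,a in zip(*np.nonzero(m))],np.float32);print(cv2.minAreaRect(w),np.median(P[m][:,2]))
E
```

```text
t 14.05 pos [ 555.9 -327.   136.4] yang 90.05 q [-0.6   0.62  1.47  0.    1.06 -2.18] w 0.652 F [-0.1 -0.6  0.2] tilt [-0.004   0.0029 -1.    ]
yaw 0.001
[ 557.  -329.3   41. ] total [-1.1 -2.3 95.4] rows>= 3.0 [-0.11 -0.23  9.54]
((583.0650634765625, 183.3538818359375), (73.60901641845703, 43.9484748840332), 1.650721788406372) 41.404290957723674
```

View pics/top3.png

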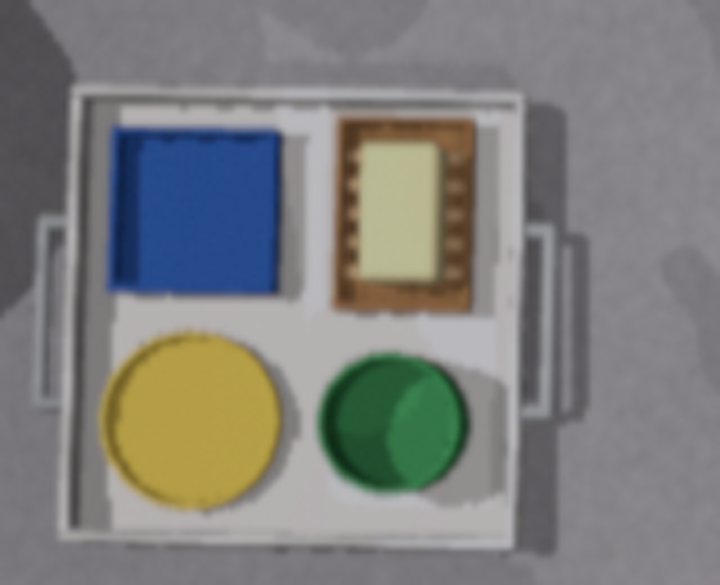

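View pics/scene3.png

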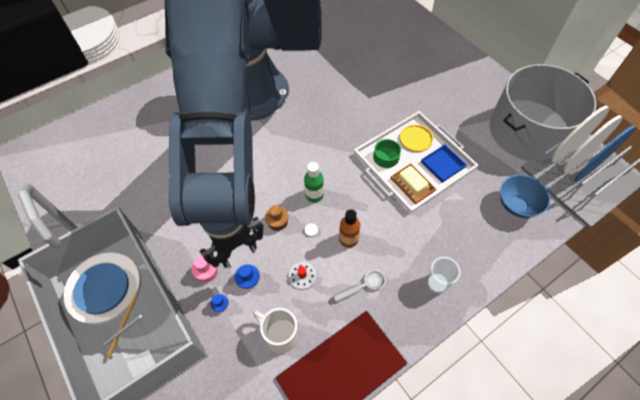

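```bash
python3 go.py 90 557 -329.3 41
```

```text
t 14.15 pos [ 557.4 -328.2  139.5] yang 90.04 q [-0.6   0.62  1.46  0.    1.06 -2.18] w 0.65 F [-0.2 -0.2  1.5] tilt [ 4.e-04 -2.e-04 -1.e+00]
yaw 0.001
[ 557.  -329.3   41. ] total [ 0.4 -1.1 98.5] rows>= 3.0 [ 0.04 -0.11  9.85]
```

>>> step_arm --pt "0.4 -1.1 25" --pt "0 0 25" --pt "0 0 20" --pt "0 0 15" --pt "0 0 9" --pt "0 0 4.5" --pt "0 0 0" --pt "0 0 0" --pt "0 0 0" --pt "0 0 0" --yaw '[0,0,0,0,0,0,0,0,0,0]' --claw '[0.65,0.65,0.65,0.65,0.65,0.65,0.65,0.5,0.4,0.3]'

```text
clock: 15.4
ee_pos: [556.9, -329.9, 40.9]
orientation: [[-1.0, -0.0, 0.001], [-0.0, 1.0, -0.001], [-0.001, -0.001, -1.0]]
ft_force: [0.1, -0.8, 4.2]
gripper_width: 0.357
```

>>> step_arm --pt "0 0 0" --pt "0 0 0" --pt "0 0 0" --pt "0 0 0" --pt "0 0 -10" --pt "0 0 -20" --pt "0 0 -30" --pt "0 0 -40" --pt "0 0 -40" --pt "0 0 -40" --yaw '[0,0,0,0,0,0,0,0,0,0]' --claw '[0.2,0.2,0.2,0.2,0.2,0.2,0.2,0.2,0.2,0.2]'

```text
clock: 16.65
ee_pos: [556.5, -329.5, 223.0]
orientation: [[-1.0, -0.0, 0.001], [-0.0, 1.0, -0.001], [-0.001, -0.001, -1.0]]
ft_force: [0.4, 0.2, -1.1]
gripper_width: 0.35
```

```bash
python3 - <<'E'
from plant import eyes
import cv2
c=eyes.capture("scene"); cv2.imwrite("pics/scene4.png",c["frame"][:,:,::-1])
E
python3 go.py 90 557 -329.3 240 583.5 301.4 200 583.5 301.4 52
```

```text
t 16.7 pos [ 558.2 -330.7  229. ] yang 90.01 q [-0.61  0.53  1.38 -0.    1.22 -2.18] w 0.357 F [ 1.7 -1.3  4.9] tilt [ 0.0073 -0.0051 -1.    ]
yaw 0.0
[ 557.  -329.3  240. ] total [  1.2   1.4 -11. ] rows>= 1.0 [ 0.12  0.14 -1.1 ]
[583.5 301.4 200. ] total [-26.5 630.7  40. ] rows>= 15.0 [-2.65 63.07  4.  ]
[583.5 301.4  52. ] total [  0.   0. 148.] rows>= 4.0 [ 0.   0.  14.8]
```

View pics/scene4.png

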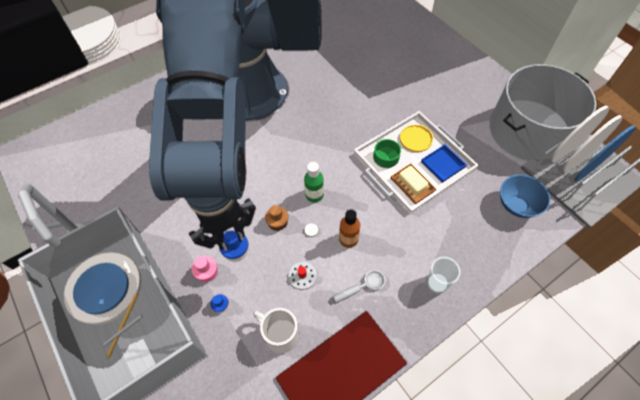

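The blue brush is held, with disc level under the jaws at (234,245). Crossing to the tray.

>>> step_arm --pt "-1 20 0" --pt "-1.5 36 0" --pt "-1.7 42 0" --pt "-1.7 42 0" --pt "-1.7 42 0" --pt "-1.7 42 0" --pt "-1.7 42 0" --pt "-1.7 42 0" --pt "-1.7 42 0" --pt "-1.7 42 0" --yaw '[0,0,0,0,0,0,0,0,0,0]' --claw '[0.2,0.2,0.2,0.2,0.2,0.2,0.2,0.2,0.2,0.2]'

```text
clock: 17.95
ee_pos: [571.5, 64.5, 219.8]
orientation: [[-1.0, -0.001, -0.001], [-0.001, 1.0, 0.0], [0.001, 0.0, -1.0]]
ft_force: [0.7, -0.4, -2.0]
gripper_width: 0.351
```

>>> step_arm --pt "-1.7 42 0" --pt "-1.7 42 0" --pt "-1.7 42 0" --pt "-1.7 42 0" --pt "-1.7 36 0" --pt "-1.7 22 0" --pt "0 12 0" --pt "0 0 20" --pt "0 0 30" --pt "0 0 30" --yaw '[0,0,0,0,0,0,0,0,0,0]' --claw '[0.2,0.2,0.2,0.2,0.2,0.2,0.2,0.2,0.2,0.2]'

```text
clock: 19.2
ee_pos: [582.7, 299.6, 139.5]
orientation: [[-1.0, 0.001, -0.0], [0.001, 1.0, -0.0], [0.0, -0.0, -1.0]]
ft_force: [0.1, 0.1, -1.0]
gripper_width: 0.355
```

>>> step_arm --pt "0 0 30" --pt "0 0 15" --pt "0 0 0" --pt "0 0 0" --pt "0 0 0" --pt "0 0 0" --pt "0 0 0" --pt "0 0 0" --pt "0 0 0" --pt "0 0 0" --yaw '[0,0,0,0,0,0,0,0,0,0]' --claw '[0.2,0.2,0.2,0.2,0.2,0.2,0.2,0.2,0.2,0.2]'

```text
clock: 20.45
ee_pos: [582.8, 300.4, 95.3]
orientation: [[-1.0, -0.0, 0.0], [-0.0, 1.0, 0.0], [-0.0, 0.0, -1.0]]
ft_force: [-0.4, -0.3, -1.5]
gripper_width: 0.35
```

```bash
python3 go.py 90 583.5 301.4 52; python3 - <<'E'
from plant import eyes
import cv2
c=eyes.capture("scene"); cv2.imwrite("pics/scene5.png",cv2.resize(c["frame"][60:220,340:540,::-1],None,fx=3.5,fy=3.5))
E
```

```text
t 20.45 pos [582.8 300.4  95.3] yang 90.01 q [ 0.4   0.69  1.46  0.    0.99 -1.17] w 0.35 F [-0.4 -0.3 -1.5] tilt [ 0.  0. -1.]
yaw 0.0
[583.5 301.4  52. ] total [-0.7  1.  43.3] rows>= 1.0 [-0.07  0.1   4.33]
```

View pics/scene5.png

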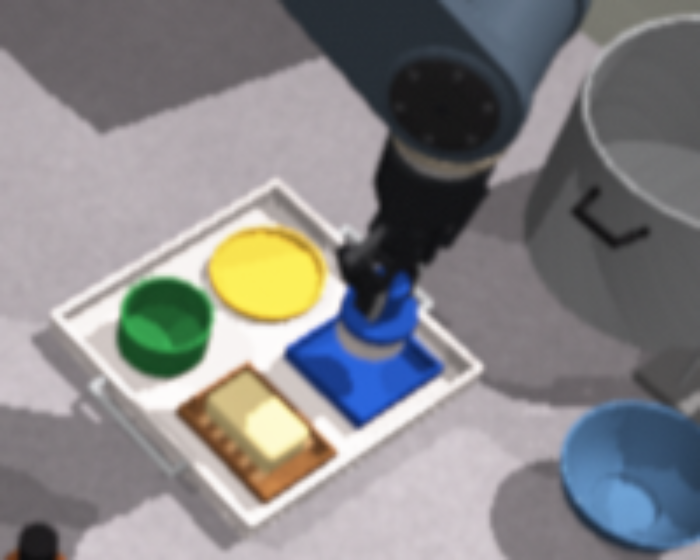

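The brush is level above the tray (crop ~(380,330)), so I lower it and release.

>>> step_arm --pt "0 1 15" --pt "0 0 12" --pt "0 0 8" --pt "0 0 4" --pt "0 0 2" --pt "0 0 2" --pt "0 0 1.5" --pt "0 0 0" --pt "0 0 0" --pt "0 0 0" --yaw '[0,0,0,0,0,0,0,0,0,0]' --claw '[0.2,0.2,0.2,0.2,0.2,0.2,0.2,0.2,0.2,0.37]'

```text
clock: 21.75
ee_pos: [582.8, 301.3, 50.8]
orientation: [[-1.0, -0.0, -0.0], [-0.0, 1.0, -0.0], [0.0, -0.0, -1.0]]
ft_force: [-0.4, -0.3, -0.7]
gripper_width: 0.371
```

>>> step_arm --pt "0 0 0" --pt "0 0 0" --pt "0 0 0" --pt "0 0 -10" --pt "0 0 -20" --pt "0 0 -30" --pt "0 0 -40" --pt "0 0 -40" --pt "0 0 -30" --pt "0 0 0" --yaw '[0,0,0,0,0,0,0,0,0,0]' --claw '[0.45,0.5,0.5,0.5,0.5,0.5,0.5,0.5,0.5,0.5]'

```text
clock: 23.0
ee_pos: [583.8, 301.8, 225.1]
orientation: [[-1.0, -0.0, 0.006], [-0.0, 1.0, 0.002], [-0.006, 0.002, -1.0]]
ft_force: [-0.6, -0.5, -0.4]
gripper_width: 0.497
```

```bash
python3 go.py 90 625.6 -213.8 220 625.6 -213.8 14
```

```text
t 23.0 pos [583.8 301.8 225.1] yang 90.02 q [ 0.41  0.55  1.36  0.    1.23 -1.16] w 0.497 F [-0.6 -0.5 -0.4] tilt [ 0.0057  0.0024 -1.    ]
yaw 0.0
[ 625.6 -213.8  220. ] total [ -41.8 -515.6    5.1] rows>= 12.0 [ -4.18 -51.56   0.51]
[ 625.6 -213.8   14. ] total [  0.   0. 206.] rows>= 5.0 [ 0.   0.  20.6]
```

>>> step_arm --pt "-2 -20 0" --pt "-3 -36 0" --pt "-3.4 -42 0" --pt "-3.4 -42 0" --pt "-3.4 -42 0" --pt "-3.4 -42 0" --pt "-3.4 -42 0" --pt "-3.4 -42 0" --pt "-3.4 -42 0" --pt "-3.4 -42 0" --yaw '[0,0,0,0,0,0,0,0,0,0]' --claw '[0.5,0.5,0.5,0.5,0.5,0.5,0.5,0.5,0.5,0.5]'

```text
clock: 24.25
ee_pos: [614.0, -93.0, 219.9]
orientation: [[-1.0, 0.0, -0.002], [0.0, 1.0, 0.0], [0.002, 0.0, -1.0]]
ft_force: [0.4, 0.8, 0.4]
gripper_width: 0.499
```

>>> step_arm --pt "-4 -42 0" --pt "-3 -40 0" --pt "-2 -26 0" --pt "-1 -15 0" --pt "0 0 25" --pt "0 0 40" --pt "0 0 40" --pt "0 0 25" --pt "0 0 0" --pt "0 0 0" --yaw '[0,0,0,0,0,0,0,0,0,0]' --claw '[0.5,0.5,0.5,0.5,0.5,0.5,0.5,0.5,0.5,0.5]'

```text
clock: 25.5
ee_pos: [625.7, -213.6, 92.1]
orientation: [[-1.0, -0.001, 0.001], [-0.001, 1.0, -0.001], [-0.001, -0.001, -1.0]]
ft_force: [-0.3, -0.6, 0.4]
gripper_width: 0.501
```

```bash
python3 go.py 90 625.6 -213.8 14; python3 - <<'E'
from plant import eyes
import cv2,numpy as np
for n in("scene","top"):
    c=eyes.capture(n);np.savez(n+"6.npz",**c)
    f=c["frame"][130:260,150:310] if n=="top" else c["frame"][90:330,220:500]
    cv2.imwrite(f"pics/{n}6.png",cv2.resize(f[:,:,::-1],None,fx=2.5,fy=2.5,interpolation=cv2.INTER_CUBIC))
E
python3 meas.py 6 | grep -v few; python3 go.py 90 625.6 -213.8 14
```

```text
t 25.5 pos [ 625.7 -213.6   92.1] yang 90.04 q [-0.4   0.7   1.45  0.    0.99 -1.97] w 0.501 F [-0.3 -0.6  0.4] tilt [ 1.4e-03 -6.0e-04 -1.0e+00]
yaw 0.001
[ 625.6 -213.8   14. ] total [ 0.1 -0.2 78.1] rows>= 2.0 [ 0.01 -0.02  7.81]
top cap 121 cent [448.1 -53. ] circ [448.1 -52.8] zmed 137.6
top oil 120 cent [612.3 -58.2] circ [612.5 -58.4] zmed 137.4
top pink 149 cent [ 476.6 -404. ] circ [ 476.1 -403.5] zmed 65.9
top small 70 cent [ 572.7 -416.5] circ [ 573.2 -416.7] zmed 45.9
top tray ((581.7777709960938, 300.27679443359375), (87.083251953125, 91.97119903564453), 1.0461710691452026)
top cup (((467.7611999511719, 181.89315795898438), 39.112548828125), ((467.13140869140625, 182.24105834960938), (70.61990356445312, 76.88961029052734), 177.10604858398438))
top saucer (((466.9996643066406, 300.00225830078125), 48.93611145019531), ((466.681396484375, 299.6480712890625), (92.827392578125, 96.44212341308594), 173.35845947265625))
top dish ((582.9917602539062, 185.03065490722656), (104.50708770751953, 74.85822296142578), 1.1204520463943481)
scene strknob 57 cent [ 625.4 -215.3] circ [ 625
[... 390 characters left out ...]
375)
scene cup (((479.4360656738281, 177.09732055664062), 48.081382751464844), ((478.32147216796875, 177.80776977539062), (73.16473388671875, 97.34548950195312), 39.88438034057617))
scene saucer (((472.3244934082031, 301.8301696777344), 51.563167572021484), ((471.9684753417969, 301.28790283203125), (93.26806640625, 100.64547729492188), 21.58492660522461))
scene dish ((587.84814453125, 185.28790283203125), (109.13805389404297, 80.55488586425781), 1.0168238878250122)
t 25.6 pos [ 625.8 -213.8   92.4] yang 90.03 q [-0.4   0.7   1.45  0.    0.99 -1.97] w 0.499 F [-0.2 -0.3  0.1] tilt [ 2.1e-03 -9.0e-04 -1.0e+00]
yaw 0.0
[ 625.6 -213.8   14. ] total [ 0.2 -0.  78.4] rows>= 2.0 [ 0.02 -0.    7.84]
```

View pics/top6.png

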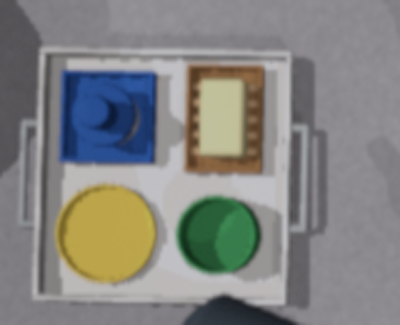

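View pics/scene6.png

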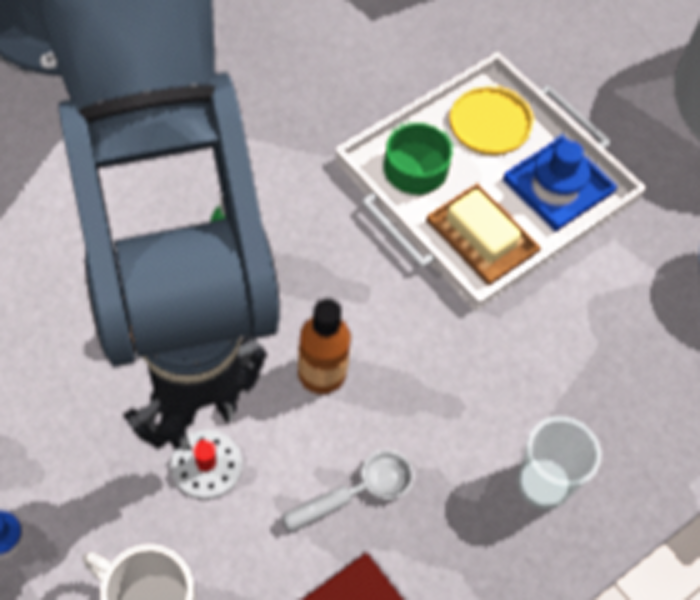

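Brush sits level in the tray, soap in its dish. Now lower onto the strainer's red knob.

>>> step_arm --pt "0 0 20" --pt "0 0 22" --pt "0 0 16" --pt "0 0 10" --pt "0 0 6" --pt "0 0 4" --pt "0 0 0" --pt "0 0 0" --pt "0 0 0" --pt "0 0 0" --yaw '[0,0,0,0,0,0,0,0,0,0]' --claw '[0.5,0.5,0.5,0.5,0.5,0.5,0.5,0.4,0.3,0.2]'

```text
clock: 26.85
ee_pos: [625.4, -213.8, 13.4]
orientation: [[-1.0, -0.0, 0.001], [-0.0, 1.0, -0.0], [-0.001, -0.0, -1.0]]
ft_force: [-1.3, -0.2, 4.3]
gripper_width: 0.237
```

>>> step_arm --pt "0 0 0" --pt "0 0 0" --pt "0 0 0" --pt "0 0 0" --pt "0 0 -10" --pt "0 0 -25" --pt "0 0 -40" --pt "0 0 -45" --pt "0 0 -45" --pt "0 0 -35" --yaw '[0,0,0,0,0,0,0,0,0,0]' --claw '[0.1,0.1,0.1,0.1,0.1,0.1,0.1,0.1,0.1,0.1]'

```text
clock: 28.1
ee_pos: [625.1, -213.7, 215.3]
orientation: [[-1.0, -0.0, 0.001], [-0.0, 1.0, -0.001], [-0.001, -0.001, -1.0]]
ft_force: [0.3, 0.2, -1.0]
gripper_width: 0.239
```

```bash
python3 - <<'E'
from plant import eyes
import cv2
c=eyes.capture("scene"); cv2.imwrite("pics/scene7.png",c["frame"][:,:,::-1])
E
python3 go.py 90 467.5 301 210 467.5 301 24
```

```text
t 28.15 pos [ 626.6 -214.3  220. ] yang 90.01 q [-0.4   0.56  1.35 -0.    1.22 -1.97] w 0.241 F [ 1.  -0.1  4. ] tilt [ 0.0069 -0.0029 -1.    ]
yaw 0.0
[467.5 301.  210. ] total [159.1 515.3  10. ] rows>= 12.0 [15.91 51.53  1.  ]
[467.5 301.   24. ] total [  0.   0. 186.] rows>= 5.0 [ 0.   0.  18.6]
```

View pics/scene7.png

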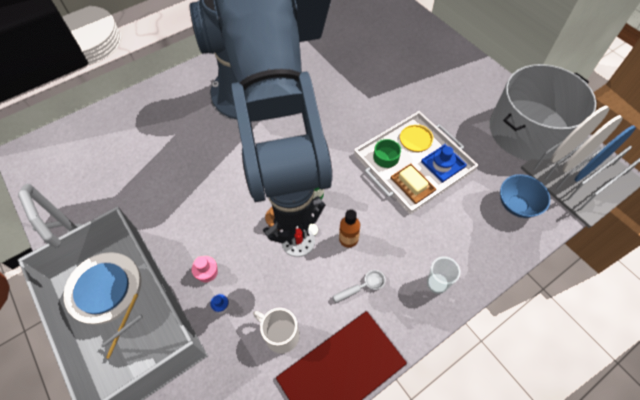

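>>> step_arm --pt "6 20 0" --pt "11 36 0" --pt "12.7 41.4 0" --pt "12.7 41.4 0" --pt "12.7 41.4 0" --pt "12.7 41.4 0" --pt "12.7 41.4 0" --pt "12.7 41.4 0" --pt "12.7 41.4 0" --pt "12.7 41.4 0" --yaw '[0,0,0,0,0,0,0,0,0,0]' --claw '[0.1,0.1,0.1,0.1,0.1,0.1,0.1,0.1,0.1,0.1]'

```text
clock: 29.4
ee_pos: [504.4, 175.2, 211.9]
orientation: [[-1.0, -0.001, -0.002], [-0.001, 1.0, -0.0], [0.002, -0.0, -1.0]]
ft_force: [-0.1, 0.3, -1.2]
gripper_width: 0.242
```

>>> step_arm --pt "12.7 41 0" --pt "12 40 0" --pt "9 30 0" --pt "5.5 17 0" --pt "0 0 25" --pt "0 0 40" --pt "0 0 40" --pt "0 0 25" --pt "0 0 0" --pt "0 0 0" --yaw '[0,0,0,0,0,0,0,0,0,0]' --claw '[0.1,0.1,0.1,0.1,0.1,0.1,0.1,0.1,0.1,0.1]'

```text
clock: 30.65
ee_pos: [467.5, 301.6, 83.7]
orientation: [[-1.0, -0.0, 0.001], [-0.0, 1.0, 0.0], [-0.001, 0.0, -1.0]]
ft_force: [-0.3, 0.3, -0.6]
gripper_width: 0.235
```

```bash
python3 go.py 90 467.5 301 24; python3 - <<'E'
from plant import eyes
import cv2
c=eyes.capture("scene"); cv2.imwrite("pics/scene8.png",cv2.resize(c["frame"][60:220,340:540,::-1],None,fx=3.5,fy=3.5))
E
```

```text
t 30.65 pos [467.5 301.6  83.7] yang 90.01 q [ 0.49  0.56  1.75 -0.    0.83 -1.08] w 0.235 F [-0.3  0.3 -0.6] tilt [ 8.e-04  4.e-04 -1.e+00]
yaw 0.0
[467.5 301.   24. ] total [-0.  -0.6 59.7] rows>= 2.0 [-0.   -0.06  5.97]
```

View pics/scene8.png

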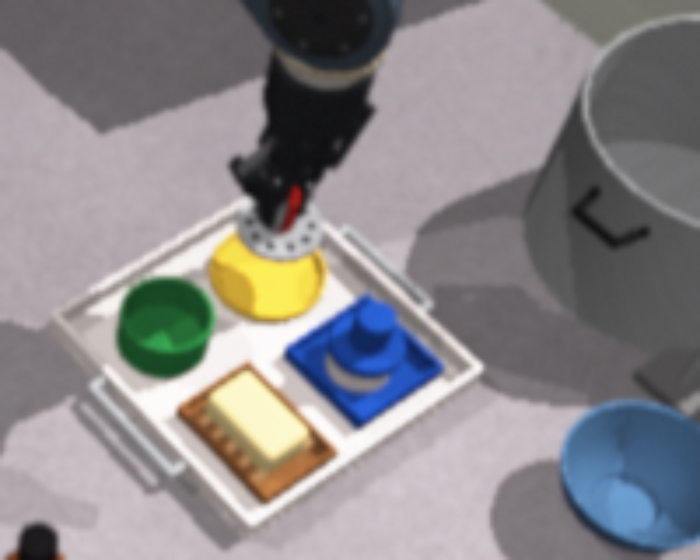

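The strainer is level above the saucer (crop ~(280,240)), so I lower it.

>>> step_arm --pt "0 -0.6 18" --pt "0 0 18" --pt "0 0 10" --pt "0 0 6" --pt "0 0 3" --pt "0 0 2" --pt "0 0 2" --pt "0 0 1" --pt "0 0 0" --pt "0 0 0" --yaw '[0,0,0,0,0,0,0,0,0,0]' --claw '[0.1,0.1,0.1,0.1,0.1,0.1,0.1,0.1,0.1,0.26]'

```text
clock: 31.95
ee_pos: [467.3, 301.0, 23.0]
orientation: [[-1.0, -0.0, 0.0], [-0.0, 1.0, 0.0], [-0.0, 0.0, -1.0]]
ft_force: [-0.2, 0.4, 0.0]
gripper_width: 0.26
```

>>> step_arm --pt "0 0 0" --pt "0 0 0" --pt "0 0 0" --pt "0 0 -10" --pt "0 0 -25" --pt "0 0 -40" --pt "0 0 -45" --pt "0 0 -45" --pt "0 0 -35" --pt "0 0 0" --yaw '[0,0,0,0,0,0,0,0,0,0]' --claw '[0.35,0.45,0.5,0.5,0.5,0.5,0.5,0.5,0.5,0.5]'

```text
clock: 33.2
ee_pos: [468.1, 301.5, 226.1]
orientation: [[-1.0, -0.0, 0.005], [-0.0, 1.0, 0.003], [-0.005, 0.003, -1.0]]
ft_force: [0.3, 0.0, -0.6]
gripper_width: 0.501
```

```bash
python3 go.py 90 447.8 -53.7 220 447.8 -53.7 108
```

```text
t 33.2 pos [468.1 301.5 226.1] yang 90.01 q [ 0.49  0.37  1.64  0.    1.13 -1.08] w 0.501 F [ 0.3  0.  -0.6] tilt [ 0.0049  0.0026 -1.    ]
yaw 0.0
[447.8 -53.7 220. ] total [  20.3 -355.2    6.1] rows>= 8.0 [  2.03 -35.52   0.61]
[447.8 -53.7 108. ] total [  0.   0. 112.] rows>= 3.0 [ 0.   0.  11.2]
```

>>> step_arm --pt "1 -20 0" --pt "2 -36 0" --pt "2.2 -40 0" --pt "2.2 -40 0" --pt "2.2 -40 0" --pt "2.2 -40 0" --pt "2.2 -40 0" --pt "2.2 -40 0" --pt "2.2 -36 0" --pt "1.3 -22.7 0" --yaw '[0,0,0,0,0,0,0,0,0,0]' --claw '[0.55,0.55,0.55,0.55,0.55,0.55,0.55,0.55,0.55,0.55]'

```text
clock: 34.45
ee_pos: [446.0, -55.8, 221.8]
orientation: [[-1.0, 0.001, -0.002], [0.001, 1.0, 0.0], [0.002, 0.0, -1.0]]
ft_force: [0.1, 0.2, 1.1]
gripper_width: 0.549
```

>>> step_arm --pt "0 0 20" --pt "0 0 20" --pt "0 0 10" --pt "0 0 0" --pt "0 0 0" --pt "0 0 0" --pt "0 0 0" --pt "0 0 0" --pt "0 0 0" --pt "0 0 0" --yaw '[0,0,0,0,0,0,0,0,0,0]' --claw '[0.55,0.55,0.55,0.55,0.55,0.55,0.55,0.55,0.55,0.55]'

```text
clock: 35.7
ee_pos: [447.6, -53.8, 172.8]
orientation: [[-1.0, -0.0, 0.0], [-0.0, 1.0, -0.0], [-0.0, -0.0, -1.0]]
ft_force: [1.1, 1.1, 0.4]
gripper_width: 0.552
```

```bash
python3 go.py 90 447.8 -53.7 107; python3 - <<'E'
from plant import eyes
import cv2,numpy as np
for n in("scene","top"):
    c=eyes.capture(n);np.savez(n+"9.npz",**c)
    f=c["frame"][130:260,150:370] if n=="top" else c["frame"][90:290,250:500]
    cv2.imwrite(f"pics/{n}9.png",cv2.resize(f[:,:,::-1],None,fx=3,fy=3,interpolation=cv2.INTER_CUBIC))
from h import *
for n in ("top","scene"):
    c=load(n+"9.npz");P=cloud(c);h,s,v=cv2.split(cv2.cvtColor(c["frame"],cv2.COLOR_RGB2HSV))
    for nm,m,z,xy in(("str",((h<10)|(h>170))&(s>130),52,(467,301)),("brush",(h>100)&(h<130)&(s>120),77,(583,301)),("soap",(h>20)&(h<35)&(s>50),42,(583,185))):
        m=m&(np.hypot(P[...,0]-xy[0],P[...,1]-xy[1])<60)&(abs(P[...,2]-z)<8)
        b,a=np.nonzero(m);print(n,nm,len(a),ray(c,a.mean(),b.mean(),z).round(1),np.median(P[m][:,2]).round(1))
E
```

```text
t 35.7 pos [447.6 -53.8 172.8] yang 90.01 q [-0.22  0.25  1.96  0.    0.93 -1.79] w 0.552 F [1.1 1.1 0.4] tilt [ 1.e-04 -0.e+00 -1.e+00]
yaw 0.0
[447.8 -53.7 107. ] total [-0.2  0.1 65.8] rows>= 2.0 [-0.02  0.01  6.58]
top str 57 [469.4 299.3  52. ] 51.4
top brush 146 [583.5 299.4  77. ] 76.6
top soap 542 [583.4 184.5  42. ] 41.5
scene str 42 [467.4 298.2  52. ] 53.2
scene brush 93 [582.2 298.1  77. ] 77.6
scene soap 144 [585.6 179.9  42. ] 41.4
```

View pics/top9.png

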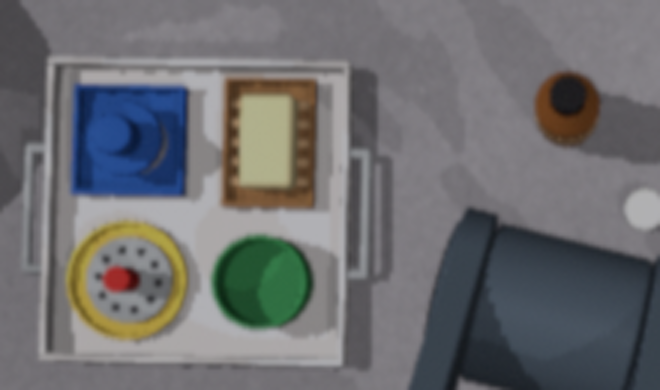

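View pics/scene9.png

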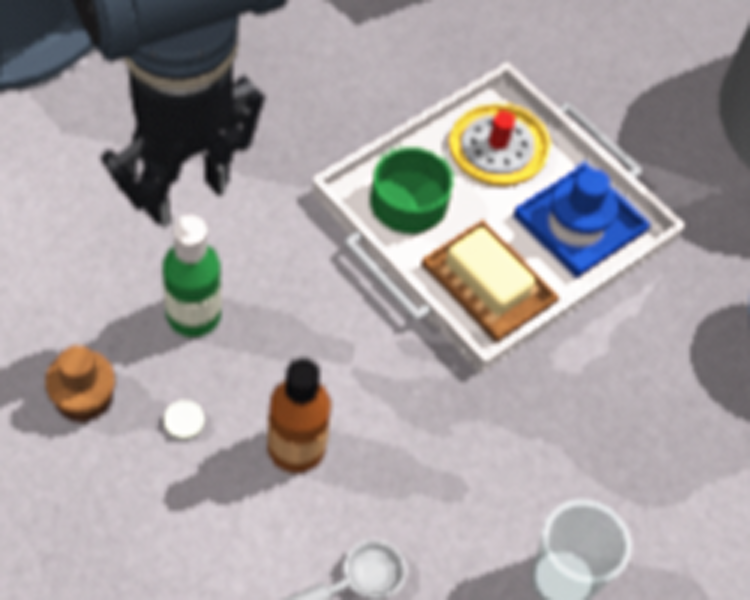

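All three sit in their holders: strainer (118,278), brush (115,135) and soap (265,140) in the top crop. The fingers are above the white cap of the green bottle. Gripping it now.

>>> step_arm --pt "0 0 16" --pt "0 0 18" --pt "0 0 14" --pt "0 0 9" --pt "0 0 5" --pt "0 0 3" --pt "0 0 0" --pt "0 0 0" --pt "0 0 0" --pt "0 0 0" --yaw '[0,0,0,0,0,0,0,0,0,0]' --claw '[0.55,0.55,0.55,0.55,0.55,0.55,0.55,0.45,0.4,0.3]'

```text
clock: 37.05
ee_pos: [447.8, -53.8, 108.2]
orientation: [[-1.0, -0.0, 0.001], [-0.0, 1.0, -0.0], [-0.001, -0.0, -1.0]]
ft_force: [-2.2, 0.8, 3.5]
gripper_width: 0.312
```

>>> step_arm --pt "0 0 0" --pt "0 0 0" --pt "0 0 0" --pt "0 0 0" --pt "0 0 -8" --pt "0 0 -16" --pt "0 0 -30" --pt "0 0 -35" --pt "0 0 -35" --pt "0 0 -25" --yaw '[0,0,0,0,0,0,0,0,0,0]' --claw '[0.2,0.15,0.15,0.15,0.15,0.15,0.15,0.15,0.15,0.15]'

```text
clock: 38.3
ee_pos: [447.5, -53.8, 258.6]
orientation: [[-1.0, -0.0, 0.001], [-0.0, 1.0, -0.0], [-0.001, -0.0, -1.0]]
ft_force: [-0.2, -0.3, -2.5]
gripper_width: 0.312
```

```bash
python3 - <<'E'
from plant import eyes
import cv2
c=eyes.capture("scene"); cv2.imwrite("pics/scene10.png",cv2.resize(c["frame"][40:240,200:480,::-1],None,fx=2.5,fy=2.5))
E
python3 go.py 90 467 185.5 250 467 185.5 118
```

```text
t 38.35 pos [448.6 -54.  261.2] yang 90.01 q [-0.22  0.13  1.86 -0.    1.15 -1.79] w 0.312 F [0.7 0.  1.9] tilt [ 0.0049 -0.0011 -1.    ]
yaw 0.0
[467.  185.5 250. ] total [-18.4 239.5  11.2] rows>= 6.0 [-1.84 23.95  1.12]
[467.  185.5 118. ] total [  0.   0. 132.] rows>= 3.0 [ 0.   0.  13.2]
```

View pics/scene10.png

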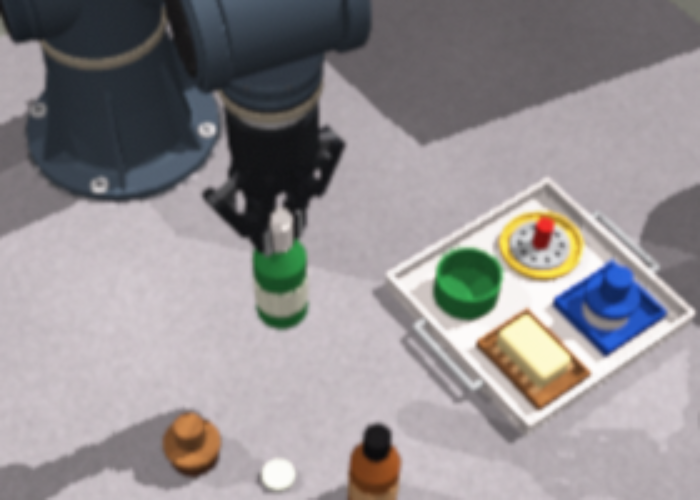

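The bottle hangs upright in the jaws. Move it over the cup.

>>> step_arm --pt "-1.2 14 0" --pt "-2 25 0" --pt "-2.2 28 0" --pt "-2.2 28 0" --pt "-2.2 28 0" --pt "-2.2 28 0" --pt "-2.2 28 0" --pt "-2.2 28 0" --pt "-2 22 0" --pt "-0.9 10.3 0" --yaw '[0,0,0,0,0,0,0,0,0,0]' --claw '[0.15,0.15,0.15,0.15,0.15,0.15,0.15,0.15,0.15,0.15]'

```text
clock: 39.6
ee_pos: [465.9, 186.8, 255.3]
orientation: [[-1.0, -0.002, -0.002], [-0.002, 1.0, -0.001], [0.002, -0.001, -1.0]]
ft_force: [-0.4, -0.1, -1.6]
gripper_width: 0.313
```

>>> step_arm --pt "0 0 0" --pt "0 0 15" --pt "0 0 25" --pt "0 0 25" --pt "0 0 15" --pt "0 0 7" --pt "0 0 0" --pt "0 0 0" --pt "0 0 0" --pt "0 0 0" --yaw '[0,0,0,0,0,0,0,0,0,0]' --claw '[0.15,0.15,0.15,0.15,0.15,0.15,0.15,0.15,0.15,0.15]'

```text
clock: 40.85
ee_pos: [466.9, 185.6, 170.1]
orientation: [[-1.0, -0.0, 0.001], [-0.0, 1.0, 0.0], [-0.001, 0.0, -1.0]]
ft_force: [0.8, 0.9, -2.1]
gripper_width: 0.308
```

```bash
python3 go.py 90 467 185.5 118; python3 - <<'E'
from plant import eyes
import cv2
c=eyes.capture("scene"); cv2.imwrite("pics/scene11.png",cv2.resize(c["frame"][60:220,340:540,::-1],None,fx=3.5,fy=3.5))
E
```

```text
t 40.85 pos [466.9 185.6 170.1] yang 90.02 q [ 0.29  0.34  1.83  0.    0.96 -1.29] w 0.308 F [ 0.8  0.9 -2.1] tilt [ 5.e-04  2.e-04 -1.e+00]
yaw 0.0
[467.  185.5 118. ] total [-0.1 -0.1 52.1] rows>= 2.0 [-0.01 -0.01  5.21]
```

View pics/scene11.png

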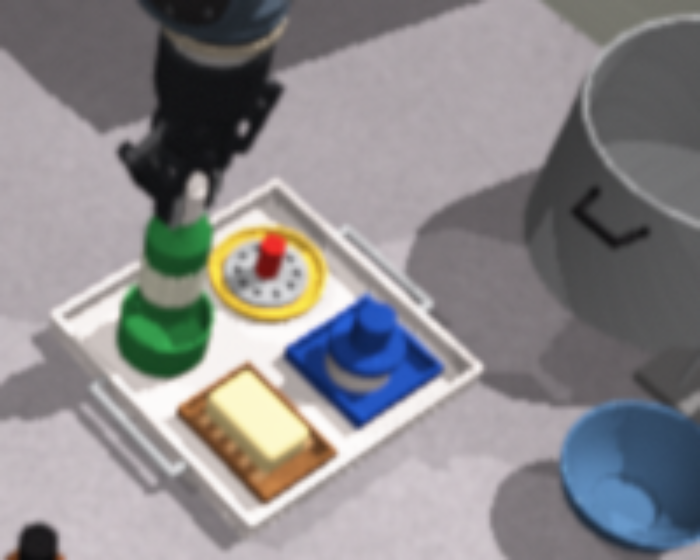

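Bottle is centred above the cup, upright. Final floor-contact TCP height is about 118.

>>> step_arm --pt "0 0 12" --pt "0 0 12" --pt "0 0 10" --pt "0 0 7" --pt "0 0 4" --pt "0 0 3" --pt "0 0 2" --pt "0 0 1" --pt "0 0 0" --pt "0 0 0" --yaw '[0,0,0,0,0,0,0,0,0,0]' --claw '[0.15,0.15,0.15,0.15,0.15,0.15,0.15,0.15,0.15,0.15]'

```text
clock: 42.15
ee_pos: [466.9, 185.5, 118.9]
orientation: [[-1.0, -0.0, 0.0], [-0.0, 1.0, 0.0], [-0.0, 0.0, -1.0]]
ft_force: [-0.4, 0.2, -1.6]
gripper_width: 0.314
```

>>> step_arm --pt "0 0 0.7" --pt "0 0 0" --pt "0 0 0" --pt "0 0 0" --pt "0 0 0" --pt "0 0 0" --pt "0 0 0" --pt "0 0 0" --pt "0 0 -8" --pt "0 0 -16" --yaw '[0,0,0,0,0,0,0,0,0,0]' --claw '[0.15,0.15,0.34,0.4,0.5,0.55,0.55,0.55,0.55,0.55]'

```text
clock: 43.4
ee_pos: [466.6, 185.4, 142.7]
orientation: [[-1.0, -0.0, -0.001], [-0.0, 1.0, -0.0], [0.001, -0.0, -1.0]]
ft_force: [-0.2, -0.3, -0.1]
gripper_width: 0.553
```

>>> step_arm --pt "0 0 -25" --pt "0 0 -35" --pt "0 0 -30" --pt "15 0 0" --pt "25 -25 0" --pt "20 -35 0" --pt "10 -40 0" --pt "0 -40 0" --pt "0 -30 0" --pt "0 -15 0" --yaw '[0,0,0,0,0,0,0,0,0,0]' --claw '[0.55,0.55,0.55,0.55,0.55,0.55,0.55,0.55,0.55,0.55]'

```text
clock: 44.65
ee_pos: [395.9, -0.6, 232.0]
orientation: [[-1.0, 0.001, -0.0], [0.001, 1.0, -0.0], [0.0, -0.0, -1.0]]
ft_force: [-0.6, 1.2, 0.4]
gripper_width: 0.55
```

```bash
python3 go.py 90; python3 - <<'E'
from plant import eyes
import cv2,numpy as np
for n in("scene","top"):
    c=eyes.capture(n);np.savez(n+"12.npz",**c)
    f=c["frame"][130:260,150:370] if n=="top" else c["frame"][60:220,340:540]
    cv2.imwrite(f"pics/{n}12.png",cv2.resize(f[:,:,::-1],None,fx=3.5,fy=3.5,interpolation=cv2.INTER_CUBIC))
from h import *
for n in ("top","scene"):
    c=load(n+"12.npz");P=cloud(c);h,s,v=cv2.split(cv2.cvtColor(c["frame"],cv2.COLOR_RGB2HSV))
    for nm,m,z,xy in(("str",((h<10)|(h>170))&(s>130),52,(467,301)),("brush",(h>100)&(h<130)&(s>120),77,(583,301)),("soap",(h>20)&(h<35)&(s>50),42,(583,185)),("cap",s<60,148,(467,185))):
        m=m&(np.hypot(P[...,0]-xy[0],P[...,1]-xy[1])<50)&(abs(P[...,2]-z)<8)
        b,a=np.nonzero(m);print(n,nm,len(a),ray(c,a.mean(),b.mean(),z).round(1),np.median(P[m][:,2]).round(1)) if len(a) else print(n,nm,0)
E
python3 meas.py 12|egrep "oil|veg|top"
```

```text
t 44.65 pos [395.9  -0.6 232. ] yang 89.94 q [-0.12  0.06  2.02 -0.    1.06 -1.69] w 0.55 F [-0.6  1.2  0.4] tilt [-5.e-04 -0.e+00 -1.e+00]
yaw -0.001
top str 57 [469.3 299.   52. ] 51.6
top brush 142 [583.6 299.7  77. ] 76.8
top soap 544 [583.6 184.4  42. ] 41.4
top cap 129 [467.6 185.4 148. ] 147.7
scene str 43 [468.  298.2  52. ] 52.2
scene brush 96 [582.2 297.6  77. ] 78.2
scene soap 341 [587.  182.5  42. ] 42.8
scene cap 91 [465.6 184.5 148. ] 148.6
top brushknob few 0
top brushdisc few 0
top strknob few 0
top strdisc 243 cent [ 623.1 -204.1] circ [ 608.  -180.4] zmed 2.0
top cap few 0
top veg 135 cent [ 460.3 -182.2] circ [ 460.1 -181.9] zmed 66.2
top oil 121 cent [612.5 -58.2] circ [612.7 -58.2] zmed 137.5
top pink 152 cent [ 476.9 -403.8] circ [ 476.7 -403.1] zmed 65.6
top small 65 cent [ 572.6 -416.3] circ [ 572.9 -416.3] zmed 45.8
top tray ((581.82080078125, 300.30609130859375), (87.09918212890625, 92.44119262695312), 1.1128512620925903)
top cup (((466.50823974609375, 181.40126037597656), 38.539451599121094), ((467.14434814453125, 179.24200439453125), (70.7809066772461, 72.13052368164062), 23.166229248046875))
top saucer (((467.0065002441406, 299.9986572265625), 48.93684768676758), ((466.75677490234375, 299.63702392578125), (93.24004364013672, 96.09674072265625), 163.362548828125))
top dish ((582.9915161132812, 185.0426788330078), (104.50706481933594, 74.8823013305664), 1.1204369068145752)
scene veg 116 cent [ 459.9 -183.2] circ [ 459.2 -183. ] zmed 67.9
scene oil 91 cent [612.  -60.4] circ [612.3 -61. ] zmed 138.8
```

View pics/top12.png

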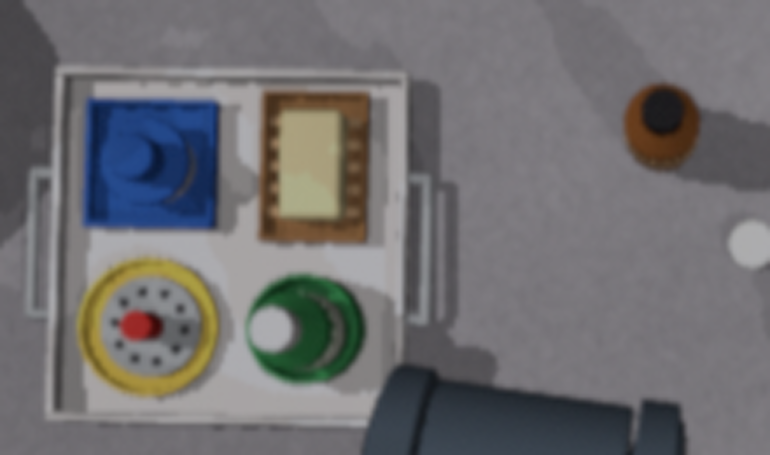

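View pics/scene12.png

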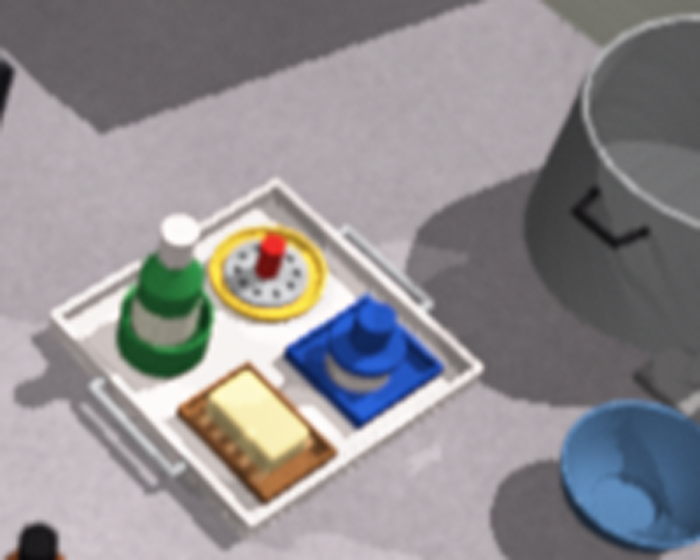

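All four are down in their holders: cap (272,330), strainer (140,325), brush (130,155) and soap (312,165) in the top crop. The oil and vegetable brush are unmoved. One idle call to settle, then hand in.

>>> step_arm --pt "0 0 0" --pt "0 0 0" --pt "0 0 0" --pt "0 0 0" --pt "0 0 0" --pt "0 0 0" --pt "0 0 0" --pt "0 0 0" --pt "0 0 0" --pt "0 0 0" --yaw '[0,0,0,0,0,0,0,0,0,0]' --claw '[0.55,0.55,0.55,0.55,0.55,0.55,0.55,0.55,0.55,0.55]'

```text
clock: 46.0
ee_pos: [396.8, 0.5, 232.1]
orientation: [[-1.0, -0.0, 0.0], [-0.0, 1.0, -0.0], [-0.0, -0.0, -1.0]]
ft_force: [-0.2, 0.6, -0.6]
gripper_width: 0.547
```

```bash
python3 -c "
from plant import job
print(job.hand_in())"
```

```text
the job is handed in; nothing more can be done
None
```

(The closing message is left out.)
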